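# Hook out the filter tray of a bench fume extractor

## Robot

A 6-joint arm with a two-finger parallel gripper is mounted at the origin on a cart in front of the work surface, level with it; the furniture and walls round the work are solid. World frame = base frame: x ahead of the robot, y to its left, z up, the work surface at z = 0. Lengths are in m, angles in rad, forces in N, time in s.
With the tool pointing down it reaches from about 0.2 to 0.875 m from the base axis. Payload 3.4 kg.
Tool frame: the origin (TCP) lies between the finger pads; the fingertips stand 25 mm ahead of it and the grasp point (between the pads) lies 6 mm ahead of it (r.nose_length is the z of the fingertips in the tool frame, in m); z points along the fingers, y is the line along which they close (so a half turn about z gives the same grasp; the last joint's range is limited). The gripper opens to 94 mm and grips with 3 to 60 N. Pads are 16 mm wide; open, the fingers measure 119 mm over their backs; the gripper's body (75 mm by 177 mm) begins 78 mm behind the grasp point.
Start: joints at [-1.256, 0.276, 1.505, -0, 1.361, -0.121], TCP at [0.243, -0.521, 0.23] pointing down, gripper open.
Joint ranges: [-2.89, 2.89], [-0.75, 2.08], [0.22, 2.7], [-1.18, 4.32], [0.11, 2.71], [-2.7, 2.7]. Speed limits (rad/s): [2.57, 2.57, 3.14, 3.14, 3.14, 3.14].

## Interface

Orientations are given as a unit quaternion [w, x, y, z].
In Python, from plant import r, gripper_to, inverse_kinematics, vision, models, telemetry gives the robot as it stands. Calls block until the motion is done:
- r.move_to(position, orientation): joint-space move of the TCP to a pose.
- r.move_l(position, rot=None, vel=0.15, guard=None): straight line of the TCP; rot=None keeps the orientation; vel is the mean speed in m/s. With guard (N) it stops when the force on the tool has changed by that much, and returns True; else False.
- r.movej(angles): joint-space move.
- gripper_to(opening, f_grip=None): finger opening in m; f_grip is the grip in N (None keeps the last); returns when the fingers have stopped.
- r.hold(seconds).
- inverse_kinematics(position, orientation): joint angles nearest the present ones, or None.
- vision.snapshot(name): name is "side" or "top"; returns the picture (420x560x3 uint8, red, green, blue); there is no depth.
- vision.get_calibration(name): a dict with "fx", "fy", "cx", "cy" (pixels), "D" ([k1, k2, p1, p2, k3] as OpenCV has them; the pictures are not rectified), "position" and "orientation" of the camera in the world. Camera axes: x right, y down, z forward; pixel columns grow to the right and rows downward; lengths in m; the calibration is good to about 2 mm. A picture is of the moment at which its call begins. get_calibration takes no time and is no camera call.
A pose or a line that the arm cannot do raises r.PlanningError and nothing moves.
- r.sign_off(): hands the job in; it is judged then, once.
Trained networks look in the newest picture that a camera, given by its name, has taken for a name from the list of things; names that differ only in an ending like _2 or _b are one class to them, and where a whole thing is asked for, a point or a joint stands for the part that bears it (a point fixed in the world has none). Each returns a list of dicts, best first, with "score" (0 to 1); they miss things now and then, are a little off and sometimes report something else, mostly with a low value. They report only what shows in the picture. A call takes as long as a camera call.
- models.boxes_of(thing, camera): "at" ([x, y, z] in m, in world coordinates, good to about 4 mm: the middle of the surface that is visible of it).
- models.regions_of(thing, camera): "pixels" (420x560 bool, what is visible of it).
- models.mark_of(thing, camera): "at" ([x, y, z] in m, in world coordinates, good to about 4 mm: a listed point, or the origin of a listed thing).
Readings, each from a call of its own:
- telemetry.current_t(): time.
- telemetry.current_joints(): joint angles.
- telemetry.current_dq(): joint speeds.
- telemetry.current_joint_efforts(): joint torques, N m.
- telemetry.current_ee_pos(): TCP position.
- telemetry.current_tool_rot(): TCP orientation.
- telemetry.current_wrist_force(): force on the tool from outside, world axes, zero at the start.
- telemetry.current_torque(): the same for the moment, N m.
- telemetry.current_opening(): finger opening in m.
- telemetry.current_finger_force(): force on a finger pad.
Only numpy, scipy, OpenCV 4.12 (cv2) and the standard library are available. Lean on these libraries where they do the work, as an engineer would, in place of code of your own. Each camera call takes 0.05 s, during which the arm holds its last target. There are 200 camera calls.

## Task

The fume extractor's filter is due for a change. Pick up the hook tool, put its upturned end through the finger hole in the blue tray panel, and lift the front of the tray little by little, trying it with light pulls, until its hidden catch lets go; do not force it. Draw the tray out to its end stop with the hook. Then let its front down, unhook, and lay the hook tool on the worktop, without dropping it or disturbing the carton, the tape roll or the screwdriver that lie near by.

Things in the scene. Friction and masses are not known exactly. Their poses are not given: they have to be found in the camera images.
- extractor: Bench fume extractor: white steel box 180 mm deep, 170 wide, 176 high, fixed; round black fan intake on the upper front, blue filter-tray panel below. Origin: centre of its underside, on the worktop. x points from front to back (the tray slides out along -x), z up. Inside, a keeper plate blocks the tray's side lugs about 3 mm into the pull, save at a 6 mm high notch (lugs 4 mm high).
- tray: Lift-and-pull filter tray, blue front panel 148 mm wide, 62 high, 4 thick. Origin: panel's front face, 12.5 mm below the hole. The front lifts (2 to 4 N) by up to 18 mm, about a hinge 161 mm behind. It comes free only where its lugs meet the notch: at a lift of 6 to 17 mm, plus or minus 1, differing each time and not visible; feel for it. Keep that lift for the first 12 mm of the pull.
- finger_hole (a point): Centre of the round finger hole, 22 mm across, through the 4 mm panel, on its front face; axes as the tray's. 32 mm above the worktop when shut; in the extractor's frame x = -96 mm shut, -186 mm at the firm end stop, 90 mm out. Sliding takes 2 to 3 N; the tray stays where it is left. Behind the hole the tray is empty for 35 mm, free up to 70 mm above the worktop.
- hook_grip (a point): Hook tool (90 g), grip point: middle of the handle's cross-section, 10 mm above the worktop as it lies. Orange and black flat-sided handle, 20 mm wide, 20 high, from 60 mm behind to 30 mm ahead of this point; then a 12 mm thick collar to 38 mm ahead and a straight 5 mm steel shank. x along the shank to the hook end, z up; the hook end is turned up along z.
- hook_bend (a point): The bend at the hook tool's end, on the shank's middle line, 95 mm ahead of the grip point along the tool's x and level with it. From here the 5 mm thick end turns up along the tool's z: its top is 10.5 mm above the middle line, the shank's underside 2.5 mm below it. Axes as the tool's.
- hook: The same hook tool as a whole. Origin: on its underside, 10 mm below the grip point.
- filter_carton: Small yellow carton of spare filters, 70 x 85 x 30 mm, lying on the worktop. Origin: centre of its underside. Leave it.
- tape_blue: Roll of blue tape lying flat, 68 mm across and 18 mm high. Origin: centre of its underside. Leave it.
- precision_driver: Thin blue screwdriver, 140 mm long, 11 mm thick. Origin: centre of the underside. Leave it.

How it is judged:
By the outcome, as a careful person would: the job done as asked, in the order asked, and still so for the second after the job is handed in, with the robot touching nothing.
It also fails if it takes over 56 s, if anything falls off the work surface, if the arm or the gripper's body presses on something with over 40 N, if the wrist force passes 120 N, or if a joint passes its speed limit or range.

## Working session

There is one attempt and no reset: what is moved stays moved. The work goes in short steps, each a Python script; the robot and the scene stay as the last script left them, time stands still between calls to the robot, and variables do not carry over. Pictures are saved under pics/ and viewed, at most 10 in all, crops included, and the job is handed in when it is done.

```bash
ls; mkdir -p pics; python3 - <<'E'
from plant import r, vision, models, telemetry
import cv2
for c in ["side","top"]:
    im=vision.snapshot(c); cv2.imwrite(f"pics/{c}0.png",im[:,:,::-1])
    k=vision.get_calibration(c); print(c,k)
    for n in ["extractor","tray","finger_hole","hook_grip","hook_bend","hook","filter_carton","tape_blue","precision_driver"]:
        print(n,[(round(d["score"],2),[round(float(x),4) for x in d["at"]]) for d in models.mark_of(n,c)[:2]])
print(telemetry.current_t(),r.nose_length, telemetry.current_tool_rot())
E
```

```text
pics
side {'fx': 434.38741096220593, 'fy': 434.38741096220593, 'cx': 287.1339549311182, 'cy': 212.31163377062083, 'D': array([-0.08781768,  0.        ,  0.        ,  0.        ,  0.        ]), 'position': array([0.18611396, 1.13936525, 0.41924962]), 'orientation': array([ 0.11934187, -0.15368018,  0.80618651, -0.5587515 ])}
extractor [(0.75, [0.6624, 0.3483, 0.0018])]
tray [(0.56, [0.5707, 0.3285, 0.0211])]
finger_hole [(0.71, [0.5655, 0.3287, 0.0324])]
hook_grip [(0.73, [0.5693, 0.5402, -0.0005]), (0.64, [0.4408, 0.0869, 0.0123])]
hook_bend [(0.71, [0.5381, 0.0933, 0.0082])]
hook [(0.79, [0.4401, 0.0916, 0.0019])]
filter_carton [(0.69, [0.5709, 0.5411, -0.0009])]
tape_blue [(0.79, [0.6625, 0.0025, -0.0036])]
precision_driver [(0.64, [0.5002, 0.4813, 0.0007])]
top {'fx': 422.4712532335013, 'fy': 422.4712532335013, 'cx': 278.269132401743, 'cy': 212.3998449247956, 'D': array([-0.03728692,  0.        ,  0.        ,  0.        ,  0.        ]), 'position': array([0.38365503, 0.25130384, 0.95152719]), 'orientation': array([-0.06266731,  0.71342598, -0.69367371,  0.07689575])}
extractor []
tray [(0.61, [0.5664, 0.3212, 0.0191])]
finger_hole [(0.63, [0.5703, 0.3249, 0.0327])]
hook_grip [(0.81, [0.4392, 0.0893, 0.0112])]
hook_bend []
hook [(0.71, [0.4374, 0.0868, 0.0006])]
filter_carton [(0.81, [0.5724, 0.5371, -0.0008])]
tape_blue [(0.94, [0.6601, 0.0017, 0.0024])]
precision_driver [(0.52, [0.5019, 0.4781, 0.0009])]
1.0 0.025 [4.19285509e-05 9.76351071e-01 2.16191083e-01 6.15940398e-06]
```

View pics/side0.png

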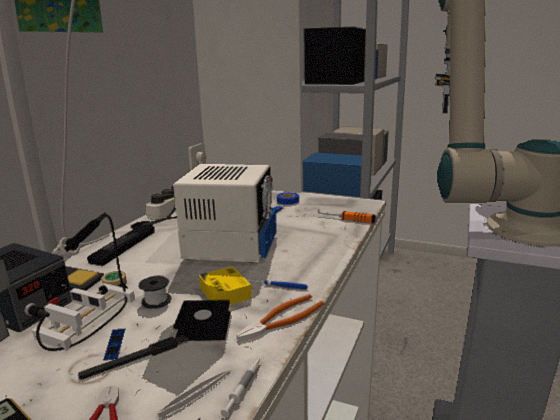

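View pics/top0.png

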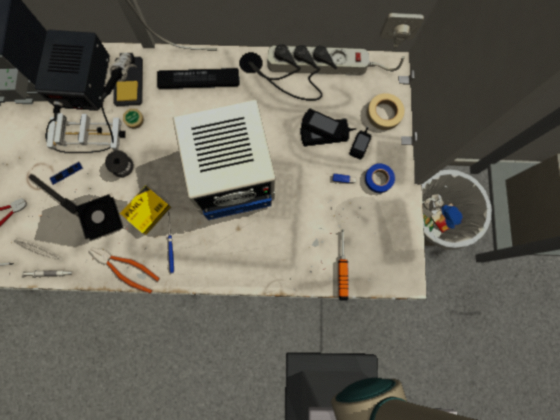

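Side view: the extractor's blue panel faces the robot at about (268,232), and the hook lies clear at about (350,216) with its tip up. Top view: the extractor roof is at about (175–272, 103–200). The hook runs from its handle at (343,280) to its tip at (340,232), with nothing close beside it.

```bash
cat > h.py <<'E'
import numpy as np, cv2
from scipy.spatial.transform import Rotation as R
from plant import r, gripper_to, inverse_kinematics, vision, models, telemetry
def cal(c):
    k=vision.get_calibration(c); K=np.array([[k["fx"],0,k["cx"]],[0,k["fy"],k["cy"]],[0,0,1.]])
    return K,k["D"],np.array(k["position"]),R.from_quat(np.roll(k["orientation"],-1)).as_matrix()
def unproj(c,px,z):
    K,D,p,Rm=cal(c); u=cv2.undistortPoints(np.float64(px).reshape(-1,1,2),K,D)[:,0]
    d=np.c_[u,np.ones(len(u))]@Rm.T
    return p+d*((z-p[2])/d[:,2])[:,None]
def quat(yaw):  # tool down, tool x along yaw
    c,s=np.cos(yaw),np.sin(yaw)
    return np.roll(R.from_matrix(np.array([[c,s,0],[s,-c,0],[0,0,-1.]])).as_quat(),1)
E
python3 - <<'E'
from h import *
im=cv2.imread("pics/top0.png")
a=cv2.resize(im[95:220,165:285],None,fx=4,fy=4,interpolation=cv2.INTER_CUBIC)
b=cv2.resize(im[222:302,320:365],None,fx=6,fy=6,interpolation=cv2.INTER_CUBIC)
o=np.zeros((500,760,3),np.uint8); o[:500,:480]=a; o[:480,485:755]=b
cv2.imwrite("pics/crop.png",o)
vision.snapshot("top"); 
m=models.regions_of("hook","top")[0]["pixels"]
yx=np.argwhere(m); P=unproj("top",yx[:,::-1],0.015)[:,:2]
vx,vy,x0,y0=cv2.fitLine(np.float32(P),cv2.DIST_HUBER,0,0.001,0.001).ravel()
d=np.array([vx,vy])*np.sign(vx); s=(P-[x0,y0])@d
print(len(P),"yaw",np.degrees(np.arctan2(d[1],d[0])),"pt",x0,y0,"ends",[x0,y0]+s.min()*d,[x0,y0]+s.max()*d)
E
```

```text
475 yaw 1.1032002 pt 0.4348714 0.08806266 ends [0.38078805 0.08702118] [0.53322383 0.08995662]
```

View pics/crop.png

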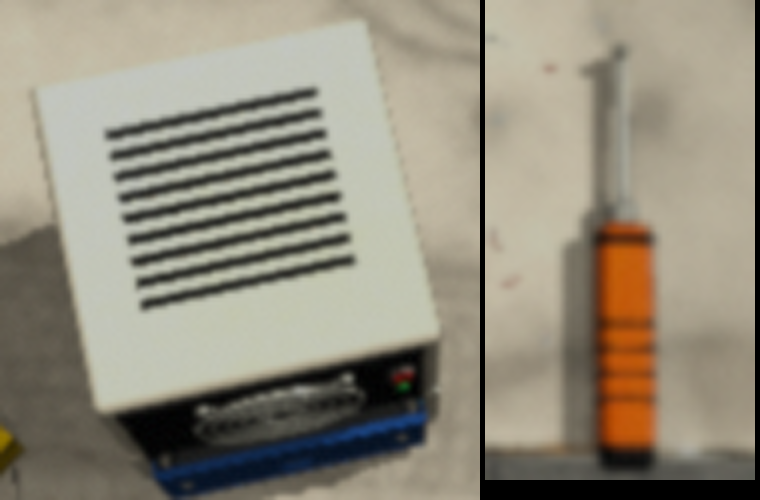

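The crop shows the roof's four corners clearly, at crop pixels (38,88), (366,22), (438,335) and (98,410). The hook handle runs straight from crop row 222 to 463, and its tip is at (619,47).

```bash
python3 - <<'E'
from h import *
from scipy.optimize import least_squares
c=np.array([[38,88],[366,22],[438,335],[98,410]])/4+[165,95]-.375
P=unproj("top",c,.176)[:,:2]
L=np.array([[.09,.085],[.09,-.085],[-.09,-.085],[-.09,.085]])
f=lambda q:((L@np.array([[np.cos(q[2]),np.sin(q[2])],[-np.sin(q[2]),np.cos(q[2])]])+q[:2])-P).ravel()
s=least_squares(f,[.66,.35,.2]); q=s.x
print("extr",q,np.degrees(q[2]),"res mm",(s.fun*1e3).round(1))
print("hole pred",q[:2]-.096*np.array([np.cos(q[2]),np.sin(q[2])]))
h=np.array([[626-485,222],[626-485,463],[619-485,47]])/6+[320,222]-.4
print("handle front/back top edges",unproj("top",h[:2],.02)[:,:2],"tip",unproj("top",h[2:],.0205)[:,:2])
for y in (0.02,0.02+np.pi):
    for p in ((.457,.088,.03),(.48,.31,.05),(.4,.3,.05)):print(y,inverse_kinematics(np.array(p),quat(y)))
E
```

```text
extr [0.66432939 0.34676739 0.24936441] 14.287528148480167 res mm [ 6.3  4.8  7.9 -0.8 -6.9 -5.1 -7.3  1. ]
hole pred [0.57129872 0.32307573]
handle front/back top edges [[0.4707143  0.088853  ]
 [0.38344226 0.08908057]] tip [[0.53586358 0.09133434]]
0.02 [ 4.05530177e-02  3.26238691e-01  2.02013668e+00 -4.44089210e-16
  7.95217281e-01  1.59134934e+00]
0.02 [ 4.51684224e-01  4.26412996e-01  1.76746457e+00 -4.44089210e-16
  9.47715087e-01  2.00248055e+00]
0.02 [ 5.04251526e-01  3.39244156e-01  1.92381501e+00 -4.44089210e-16
  8.78533486e-01  2.05504785e+00]
3.161592653589793 [ 4.05530177e-02  3.26238691e-01  2.02013668e+00 -4.44089210e-16
  7.95217281e-01 -1.55024331e+00]
3.161592653589793 [ 4.51684224e-01  4.26412996e-01  1.76746457e+00 -4.44089210e-16
  9.47715087e-01 -1.13911210e+00]
3.161592653589793 [ 5.04251526e-01  3.39244156e-01  1.92381501e+00 -4.44089210e-16
  8.78533486e-01 -1.08654480e+00]
```

```bash
cat >> h.py <<'E'
PSI=np.radians(14.3); U=np.array([np.cos(PSI),np.sin(PSI),0]); V=np.array([-U[1],U[0],0]); Q=quat(PSI+np.pi)
HOLE=np.array([.570,.325,.032])
OFF=-.078*U+np.array([0,0,.0175])   # TCP relative to hook bend
def tcp(d,z,lat=0.): return HOLE*[1,1,0]+d*U+lat*V+np.array([0,0,z])+OFF  # bend at d past the panel front, height z
E
python3 - <<'E'
from h import *
q=quat(np.radians(1.2)+np.pi); t0=telemetry.current_t()
r.move_to([.459,.0887,.10],q)
gripper_to(.06)
print(r.move_l([.459,.0887,.0275],vel=.12,guard=8))
print("z",telemetry.current_ee_pos())
gripper_to(0,f_grip=60)
print("open",telemetry.current_opening(),telemetry.current_finger_force())
r.move_l([.459,.0887,.12])
r.move_to(tcp(-.05,.06),Q)
r.move_l(tcp(-.03,.028))
for c in("side","top"):
    im=vision.snapshot(c); cv2.imwrite(f"pics/{c}1.png",im[:,:,::-1])
    for n in("hook_bend","hook_grip","finger_hole"): print(c,n,[(round(d["score"],2),np.round(d["at"],4)) for d in models.mark_of(n,c)[:1]])
print("exp bend",tcp(-.03,.028)-OFF,telemetry.current_wrist_force(),telemetry.current_t()-t0)
s=cv2.resize(cv2.imread("pics/side1.png")[150:300,190:390],None,fx=3,fy=3,interpolation=cv2.INTER_CUBIC);cv2.imwrite("pics/s1c.png",s)
s=cv2.resize(cv2.imread("pics/top1.png")[160:310,190:390],None,fx=3,fy=3,interpolation=cv2.INTER_CUBIC);cv2.imwrite("pics/t1c.png",s)
E
```

```text
False
z [0.45943989 0.08874589 0.02778757]
open 0.0191895998854186 59.88443970680237
side hook_bend [(0.65, array([0.5381, 0.3138, 0.0234]))]
side hook_grip [(0.71, array([0.4509, 0.2911, 0.0307]))]
side finger_hole [(0.9, array([0.5644, 0.3273, 0.0326]))]
top hook_bend []
top hook_grip [(0.75, array([0.4481, 0.2924, 0.0301]))]
top finger_hole []
exp bend [0.54092953 0.31759003 0.028     ] [-0.19295826  0.78844463 -0.39008119] 6.925000000000001
```

View pics/s1c.png

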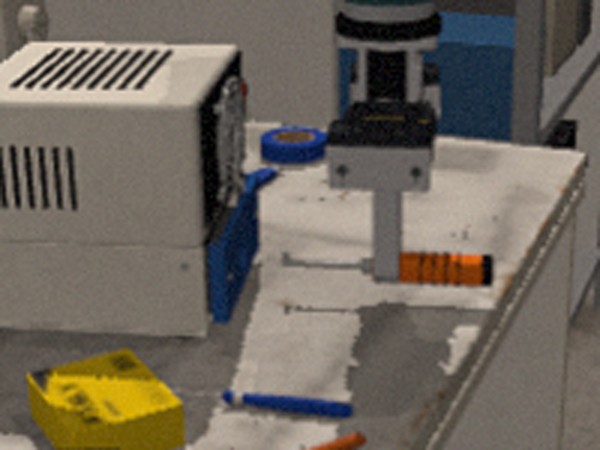

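View pics/t1c.png

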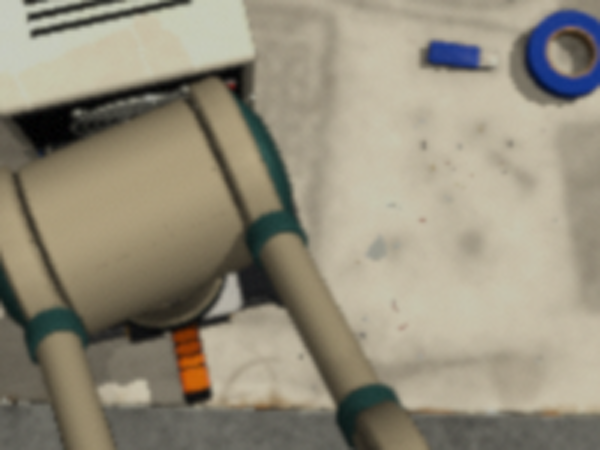

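The hook is held level with its tip up at side-crop (285,258), lined up in front of the panel, and nothing else has moved. In the top view the arm hides the hook end. I'll check the lateral offset from the panel's ends, then insert under guard.

```bash
python3 - <<'E'
from h import *
c=np.array([[163.5,483],[425,430]])/4+[165,95]-.375
P=unproj("top",c,.06)
for p in P: print("U,V",(p-HOLE)@U,(p-HOLE)@V)
lat=float(np.clip(((P.mean(0)-HOLE)@V+0.003)/2,-.003,.003)) 
print("lat",lat)
t0=telemetry.current_t()
r.move_l(tcp(-.03,.028,lat),vel=.05)
g=r.move_l(tcp(.012,.028,lat),vel=.05,guard=3)
print(g,(telemetry.current_ee_pos()-tcp(0,.028,lat))@U,telemetry.current_wrist_force(),telemetry.current_t()-t0)
im=vision.snapshot("side"); cv2.imwrite("pics/s2.png",cv2.resize(im[190:290,220:360,::-1],None,fx=5,fy=5,interpolation=cv2.INTER_CUBIC))
E
```

```text
U,V -0.0017601389017234507 0.0689512068874242
U,V -0.0037750609928436443 -0.07419247292783517
lat 0.00018968348989726333
False 0.011516788422438218 [-0.97746368  1.09201152 -1.73856399] 1.2416999999999998
```

View pics/s2.png

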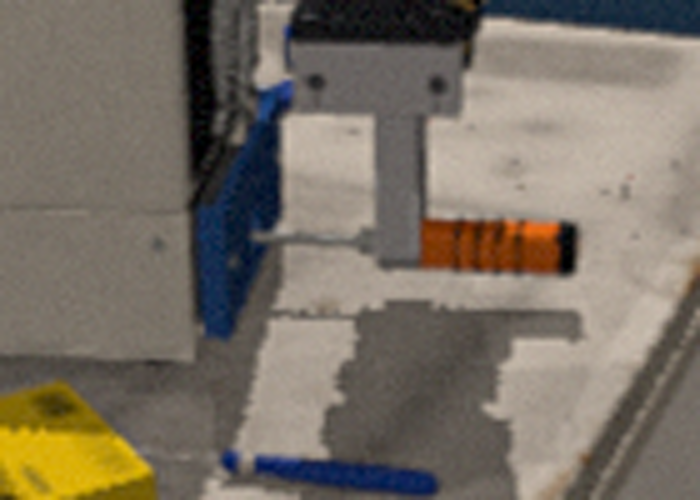

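Side view: the shank goes into the panel at crop (258,237) and the arm met no contact force, so the tip is through the hole. Next I raise it slowly to find where it touches the top of the hole.

```bash
python3 - <<'E'
from h import *
t0=telemetry.current_t(); d=.014
r.move_l(tcp(d,.028),vel=.05); r.hold(.1); f0=telemetry.current_wrist_force(); print(f0)
for z in np.arange(.033,.0491,.002):
    r.move_l(tcp(d,z),vel=.03); f=telemetry.current_wrist_force()-f0
    print(round(z,4),"Fu %.2f Fv %.2f Fz %.2f"%(f@U,f@V,f[2]),"Ty %.2f"%(telemetry.current_torque()@V))
    if f[2]<-1.5: break
print(telemetry.current_t()-t0)
E
```

```text
[-0.40246725 -0.82110271 -1.45988127]
0.033 Fu 0.26 Fv 0.70 Fz 0.01 Ty -0.22
0.035 Fu -0.05 Fv -0.02 Fz 0.76 Ty -0.17
0.037 Fu 0.35 Fv 0.90 Fz 0.86 Ty -0.16
0.039 Fu 0.19 Fv 1.49 Fz 0.94 Ty -0.19
0.041 Fu 0.70 Fv 0.82 Fz -1.07 Ty -0.03
0.043 Fu 0.94 Fv 0.70 Fz -0.73 Ty -0.03
0.045 Fu 0.31 Fv -0.01 Fz -1.70 Ty -0.12
2.166599999999999
```

```bash
cat > probe.py <<'E'
from h import *
import sys
Z0=.0405
def probe(lifts,d0,dend,guard=6.):
    """pull lightly at each lift; returns the lift that let the tray pass dend"""
    blk=None
    for L in lifts:
        r.move_l(tcp(d0 if blk is None else blk+.004,Z0+L),vel=.04)
        g=r.move_l(tcp(dend,Z0+L),vel=.03,guard=guard)
        d=(telemetry.current_ee_pos()-tcp(0,0))@U; f=telemetry.current_wrist_force()
        print("L %.1f stop %s d %.1f Fu %.1f Fz %.1f t %.1f"%(L*1e3,g,d*1e3,f@U,f[2],telemetry.current_t()))
        if not g: return L
        blk=d
        r.move_l(tcp(blk+.004,Z0+L),vel=.05)
E
python3 - <<'E'
from probe import *
print(probe(np.arange(.005,.0081,.001),.014,-.006))
E
```

```text
L 5.0 stop True d 4.8 Fu 2.7 Fz -2.5 t 12.2
L 6.0 stop True d 4.8 Fu 2.5 Fz -2.8 t 13.0
L 7.0 stop True d 4.9 Fu 1.7 Fz -1.7 t 13.8
L 8.0 stop True d 5.0 Fu 2.4 Fz -2.2 t 14.7
None
```

```bash
python3 - <<'E'
from probe import *
print(probe(np.arange(.009,.0186,.001),.009,-.008))
f=telemetry.current_wrist_force();print(f@U,f@V,f[2])
im=vision.snapshot("side"); cv2.imwrite("pics/s3.png",cv2.resize(im[190:290,220:360,::-1],None,fx=5,fy=5,interpolation=cv2.INTER_CUBIC))
E
```

```text
L 9.0 stop True d 5.1 Fu 2.1 Fz -1.6 t 15.5
L 10.0 stop True d 5.3 Fu 2.6 Fz -1.4 t 16.4
L 11.0 stop True d 4.8 Fu 1.4 Fz -0.6 t 17.2
L 12.0 stop False d -8.9 Fu -0.1 Fz -2.4 t 18.4
0.011999999999999997
-0.0625016504134985 -0.33689174331532673 -2.4213795921839094
```

View pics/s3.png

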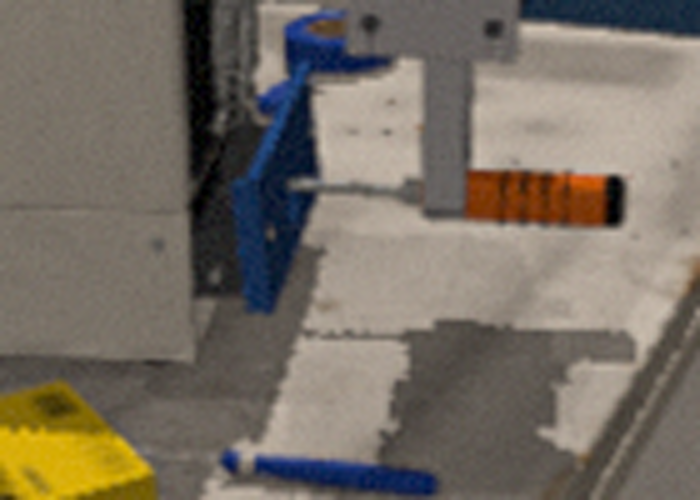

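The tray came free at 12 mm of lift: the panel now stands about 13 mm out, front raised, hook still through. I'll draw it out to the end stop at this lift.

```bash
python3 - <<'E'
from probe import *
z=Z0+.012
D=lambda:(telemetry.current_ee_pos()-tcp(0,0))@U
print(r.move_l(tcp(-.072,z),vel=.06,guard=8),D())
r.hold(.1); f0=telemetry.current_wrist_force()
g=r.move_l(tcp(-.1,z),vel=.025,guard=9); d=D(); f=telemetry.current_wrist_force()
print(g,d,f@U,f0@U,telemetry.current_t())
# relax the pull, let down
r.move_l(tcp(d+.003,z),vel=.04)
r.move_l(tcp(d+.003,.034),vel=.04)
print(telemetry.current_wrist_force())
im=vision.snapshot("side"); cv2.imwrite("pics/s4.png",cv2.resize(im[180:300,220:380,::-1],None,fx=5,fy=5,interpolation=cv2.INTER_CUBIC))
print([(round(q["score"],2),np.round((q["at"]-HOLE)@U,4),q["at"]) for q in models.mark_of("finger_hole","side")[:1]],telemetry.current_t())
E
```

```text
False -0.07303134866075565
True -0.08001223794497314 2.126017587901456 -0.8981349349712884 20.3833
[-0.03681356 -0.05485596 -1.97002754]
[(0.76, np.float64(-0.0903), [0.4813, 0.3074, 0.0325])] 21.35
```

View pics/s4.png

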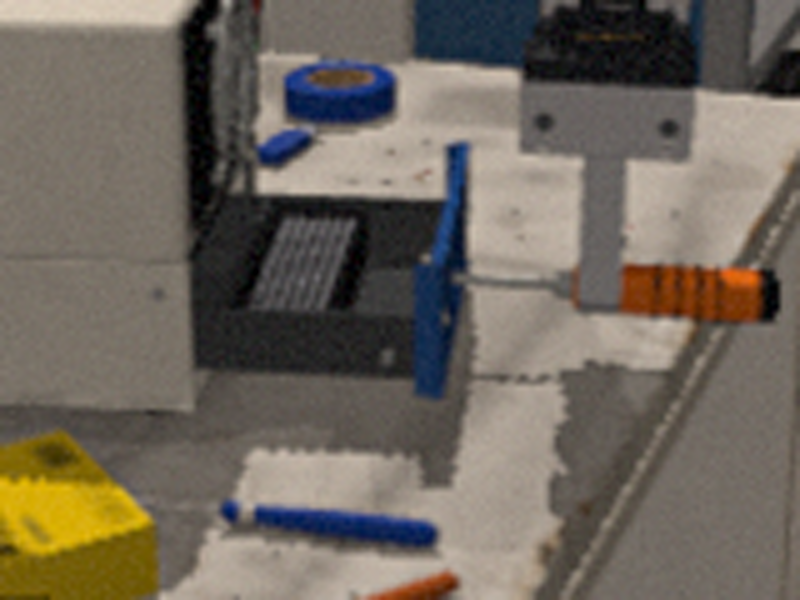

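The tray is drawn far out and its front is down, with the hook still in the hole at crop (465,280). One gentle pull will confirm it's on the firm stop, then I'll unhook and lay the tool down.

```bash
python3 - <<'E'
from probe import *
D=lambda:(telemetry.current_ee_pos()-tcp(0,0))@U
r.move_l(tcp(-.076,.0385),vel=.04); r.hold(.1)
f0=telemetry.current_wrist_force()
g=r.move_l(tcp(-.092,.0385),vel=.02,guard=10)
d=D(); f=telemetry.current_wrist_force()-f0; print(g,d,f@U,f[2])
r.move_l(tcp(d+.005,.0385),vel=.04)
r.move_l(tcp(d+.005,.028),vel=.04); r.hold(.1)
d1=d+.005
g=r.move_l(tcp(d1-.035,.028),vel=.05,guard=4); print("retreat",g,D(),telemetry.current_wrist_force(),telemetry.current_t())
E
```

```text
True -0.08286032551921814 1.896375946161783 -1.169649270517574
retreat False -0.11241422968923079 [ 0.65423549  0.23592113 -1.82896031] 23.9833
```

```bash
python3 - <<'E'
from probe import *
r.move_l(tcp(-.125,.028),vel=.1)
r.move_l(tcp(-.125,.10),vel=.15)
q=quat(np.radians(1.2)+np.pi)
r.move_to([.475,.0887,.09],q)
r.move_l([.475,.0887,.034],vel=.12); r.hold(.1)
g=r.move_l([.475,.0887,.0275],vel=.015,guard=3); print(g,telemetry.current_ee_pos(),telemetry.current_wrist_force())
gripper_to(.03); gripper_to(.05)
r.move_l([.475,.0887,.12],vel=.12)
r.move_to([.35,-.15,.25],q)
for c in("side","top"):
    im=vision.snapshot(c); cv2.imwrite(f"pics/{c}5.png",im[:,:,::-1])
    for n in("hook","finger_hole","filter_carton","tape_blue","precision_driver"): print(c,n,[(round(d["score"],2),np.round(d["at"],4)) for d in models.mark_of(n,c)[:1]])
print(telemetry.current_t())
E
```

```text
True [0.47498328 0.08862078 0.02765044] [-1.25814872  0.79617895  4.04931914]
side hook [(0.92, array([0.4552, 0.0931, 0.0022]))]
side finger_hole [(0.92, array([0.4803, 0.3051, 0.032 ]))]
side filter_carton [(0.74, array([ 0.568 ,  0.541 , -0.0037]))]
side tape_blue [(0.78, array([ 0.6637,  0.0036, -0.0042]))]
side precision_driver [(0.66, array([0.505 , 0.4865, 0.0032]))]
top hook [(0.63, array([ 0.4522,  0.0891, -0.0007]))]
top finger_hole [(0.64, array([0.4819, 0.2998, 0.0318]))]
top filter_carton [(0.91, array([ 0.5734,  0.5376, -0.0046]))]
top tape_blue [(0.62, array([ 0.6613,  0.0007, -0.0012]))]
top precision_driver []
30.5417
```

View pics/top5.png

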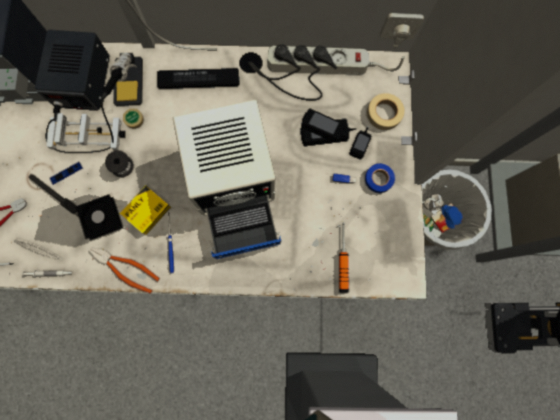

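View pics/side5.png

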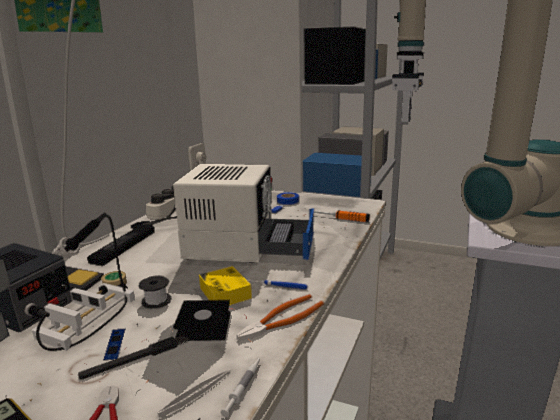

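The tray is out with its front down: top view, front edge about (212–278, 240–255). The hook lies at (343,270), and the carton, tape roll and screwdriver haven't moved.

```bash
python3 -c "
from plant import r
print(r.sign_off())"
```

```text
the job is handed in; nothing more can be done
None
```

The job is handed in at about 31 s: the tray's catch let go at a lift of about 12 mm, the hook drew it out to its end stop, and its front was let down. The hook tool lies on the worktop, and the carton, tape roll and screwdriver look undisturbed; no verdict came back at hand-in.

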